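# Clear a lodged chip from a clamping plate's T-slot

## Robot

A 6-joint arm with a two-finger parallel gripper is mounted at the origin on the work surface. World frame = base frame: x ahead of the robot, y to its left, z up, the work surface at z = 0. Lengths are in m, angles in degrees, forces in N, time in s.
With the tool pointing down it reaches from about 0.15 to 0.775 m from the base axis. Payload 6.1 kg.
Tool frame: the origin (TCP) lies midway between the tips of the shut fingers; the grasp point (between the pads) lies 19 mm behind it (r.tcp_to_grasp is the distance from the TCP to the grasp point, in m); z points along the fingers, y is the line along which they close (so a half turn about z gives the same grasp; the last joint's range is limited). The gripper opens to 85 mm and grips with 20 to 120 N. Pads are 22 mm wide; open, the fingers measure 114 mm over their backs; the gripper's body (76 mm by 85 mm) begins 54 mm behind the grasp point. The pads swing forward as they close: fully open they stand 13 mm farther back than shut.
Start: joints at [-72.766, 7.208, -2.269, 80.523, 0, 90], TCP at [0.156, -0.501, 0.231] pointing down, gripper open.
Joint ranges: [-155.77, 155.77], [-54.66, 111.73], [-72.52, 77.12], [-102.08, 115.82], [-83.92, 84.16], [-180, 180]. Speed limits (degrees/s): [136.94, 136.94, 172.46, 180, 180, 180].

## Interface

Orientations are given as a 3x3 rotation matrix whose columns are the frame's x, y, z axes.
In Python, from cell import state, viewer, job, r gives the robot as it stands. The module is installed in compiled form; this text tells all that it offers.
- The arm moves only by the tool move_arm, never from a script. Its argument "rows" is one flat list of numbers, 5 for each row, row after row: the closure, from -1 (fully open) to 1 (shut), then the shift along the tool's x, y, z in cm, then the turn about the tool's z in rad. In form: [hand, x, y, z, yaw, hand, x, y, z, yaw, ...]. A call has 1 to 12 rows; each row shifts and turns the commanded pose from where the row before left it, along the tool's axes as they then stand; what a row does not reach is not made up. A row lasts 1/8 s, in which the tool goes at most 62.5 mm and 10.7 degrees, less where a joint would pass 70% of its speed; a pose out of reach is approached as far as the arm can. A call is refused whole if a number of a shift passes 6.25 or a number of a turn 0.188, either way. A call with a gripper value outside its range is refused whole. The fingers move at their own pace and stop on an object; the grip force is fixed at half the most. Time passes only in rows, so rows that do not move let the fingers close. It gives the time, the measured TCP pose, the force, the opening and the grip force at its end, in the units of the state.
- state(): the state, without advancing time (a new reading comes with each control period).
- viewer.grab_frame(name): name is "side" or "top"; returns the picture (480x640x3 uint8, red, green, blue); there is no depth.
- viewer.camera_model(name): a dict with "intrinsics" (3x3 intrinsics, pixels), "cam_to_world" (4x4, takes a point from camera to world coordinates). Camera axes: x right, y up, looking along -z (the intrinsics and any distortion apply to the point x, -y, -z); pixel columns grow to the right and rows downward; lengths in m; the calibration is good to about 2 mm. A picture is of the moment at which its call begins. camera_model takes no time and is no camera call.
- job.job_done(): hands the job in; it is judged then, once.
The state is a dict: "time": time; "q": joint angles; "qvel": joint speeds; "tau": joint torques, N m; "eef_pos": TCP position; "orientation": TCP orientation; "contact_force": force on the tool from outside, world axes, zero at the start; "moment": the same for the moment, N m; "opening": opening from 0.0 (shut) to 1.0 (fully open); "grasp_force": force on a finger pad.
Only numpy, scipy, OpenCV 4.12 (cv2) and the standard library are available. Lean on these libraries where they do the work, as an engineer would, in place of code of your own. Each camera call takes 0.05 s, during which the arm holds its last target. There are 200 camera calls.

## Task

A terracotta chip is lodged in one of the two T-slots of the mould clamping plate. Lift the red-handled scraper from its wooden rest, lower its tongue into that slot behind the chip and push the chip out of the open end so that it drops into the yellow scrap tray; do not touch the chip with the gripper, and leave the steel T-nut in the other slot where it is. Finish with the scraper let go and standing upright on the plate, its tongue down in the slot.

Things in the scene. Friction and masses are not known exactly. Their poses are not given: they have to be found in the camera images.
- plate: (all in mm) Fixed plate, blue with aluminium top, 240 (x) x 150 (y) x 64 high; origin: centre of its underside. T-slots along x at y = 35 and -35: neck 28 wide (z 56-64), cavity 44 wide (z 40-56), from a stop at x -108 to the open end at x 120. Yellow tray fixed beyond: x 120-224, y -71 to 71, floor z 3, rim z 35. Its x points to world -y within 0.3 rad.
- chip: Terracotta chip, 36 x 36 x 12 mm, loose and flat on the cavity floor of either slot, seen through the neck but too wide to come up through it. Slides when pushed, held by friction only. Origin: centre of its underside, at first between x -5 and 45 of the plate.
- tnut: Steel T-nut, 34 x 36 x 12 mm, grey with a black hole, loose in the cavity of the other slot; to be left alone. Origin: centre of its underside.
- scraper: In mm. Origin: tongue underside centre. Centred on it: steel tongue 36 (x) x 16 (y), z 0-20; flange 56 x 56, z 20-28; red handle 42 (x) x 26 (y), z 28-86. Same if half turned. 0.25 kg. Starts upright in a fixed dark wood rest 32 high, origin 12 over the table; x within 0.5 rad of world -y. In a slot (x along it) the flange sits on the plate: origin at plate z 44. The pale round stamp is not it.

How it is judged (in metres and radians):
On the way, in this order (a step that is already met when the one before it is completed fails the run):
1. the scraper's tongue is down in a slot, between the closed end and the open end of the plate, while the chip is still in its slot (z of scraper in the frame of plate between 0.036 and 0.054 m and x of scraper in the frame of plate between -0.11 and 0.12 m and y of scraper in the frame of plate between -0.05 and 0.05 m and x of chip in the frame of plate below 0.12 m and z of chip in the frame of plate above 0.036 m), for 0.1 s.
2. the chip has been driven out of the open end and is down in the scrap tray (x of chip in the frame of plate above 0.12 m and z of chip in the frame of plate below 0.038 m), for 0.1 s.
At the end, for the whole second after the job is handed in: The chip lies at rest inside the scrap tray, below the slot's level; the T-nut is within 15 mm of where it started; the scraper is released, at rest, upright within 0.2 rad, with its tongue down in a slot of the plate (its origin within about 10 mm of seated height) (all of step 2 and x of chip in the frame of plate below 0.226 m and y of chip in the frame of plate between -0.073 and 0.073 m and linear speed of each of chip, scraper below 0.03 m/s and distance of tnut from where it was at the start of the episode below 0.015 m and angle between scraper's own z axis and vertical below 0.2 rad and z of scraper in the frame of plate between 0.036 and 0.054 m and x of scraper in the frame of plate between -0.11 and 0.125 m and y of scraper in the frame of plate between -0.05 and 0.05 m); the robot touches nothing.
It fails at once if the gripper touches the chip (contact force between the fingers and chip above 0.5 N).
It fails at once if the T-nut is shifted by 15 mm or more (distance of tnut from where it was at the start of the episode above 0.015 m).
It also fails if it takes over 43 s, if anything falls off the work surface, if the arm or the gripper's body presses on something with over 40 N, if the wrist force passes 120 N, or if a joint passes its speed limit or range.

## Working session

There is one attempt and no reset: what is moved stays moved. The work goes in short steps, Python scripts to look and compute and a tool call to move; the robot and the scene stay as the last step left them, time stands still between calls to the robot, and variables do not carry over. Pictures are saved under pics/ and viewed, at most 10 in all, crops included, and the job is handed in when it is done.

Besides the shell and the picture viewer there is one more tool, called after "Request:" as a command line: name --argument value ..., lists and objects as JSON in quotes. move_arm: Moves the arm, as the interface text tells. Its arguments: {"type":"object","properties":{"rows":{"type":"array","items":{"type":"number"}}},"required":["rows"]}

```bash
mkdir -p pics; ls; python3 - <<'E'
from cell import state, viewer, job, r
import cv2
for n in("side","top"):
    f=viewer.grab_frame(n); cv2.imwrite(f"pics/{n}0.png",f[:,:,::-1])
    m=viewer.camera_model(n); print(n,m["intrinsics"],m["cam_to_world"],[k for k in m])
s=state(); print(s["time"],s["eef_pos"],s["orientation"],s["opening"])
E
```

```text
pics
side [[548.93713487   0.         316.37798589]
 [  0.         548.93713487 240.43226593]
 [  0.           0.           1.        ]] [[-0.98610439  0.10254878 -0.13069766  0.41106977]
 [-0.16537264 -0.53106933  0.83103385  0.64221012]
 [ 0.01581199  0.84109994  0.54064856  0.54558364]
 [ 0.          0.          0.          1.        ]] ['intrinsics', 'cam_to_world']
top [[502.78890973   0.         316.09589488]
 [  0.         502.78890973 235.82178767]
 [  0.           0.           1.        ]] [[-2.29415061e-03  9.87658262e-01 -1.56607454e-01  4.03631338e-01]
 [-9.99997368e-01 -2.26247109e-03  3.80545793e-04 -9.57886024e-02]
 [ 2.15293597e-05  1.56607915e-01  9.87660853e-01  9.09284764e-01]
 [ 0.00000000e+00  0.00000000e+00  0.00000000e+00  1.00000000e+00]] ['intrinsics', 'cam_to_world']
0.1 [ 0.15541383 -0.50107607  0.23060653] [[ 9.55109225e-01  2.96253527e-01 -4.65575046e-04]
 [ 2.96253891e-01 -9.55108228e-01  1.38035631e-03]
 [-3.57391315e-05 -1.45631947e-03 -9.99998939e-01]] 1.0011578014311135
```

View pics/side0.png

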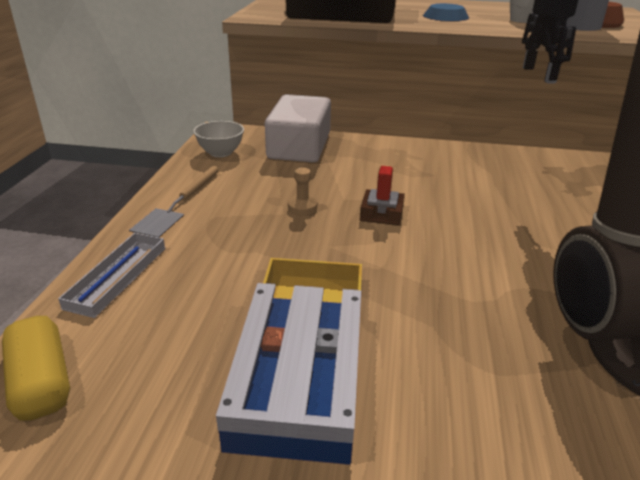

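View pics/top0.png

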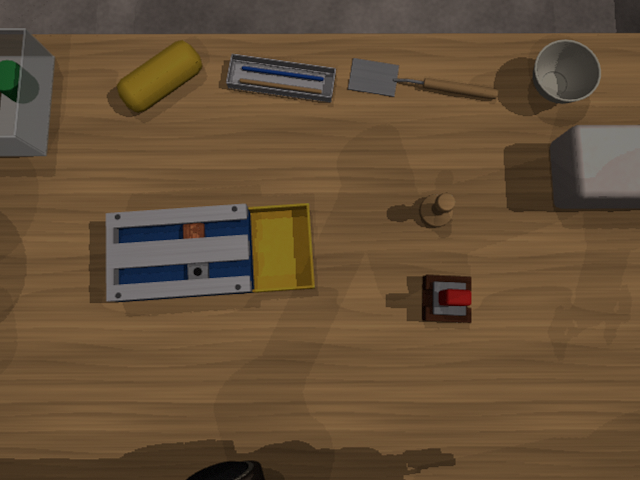

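The plate is at top-view pixels (106–252, 205–301). The chip is at (194,231), in the far slot (plate y=+35), and the T-nut is at (197,270). The scraper's red handle is at top (457,297) and side (385,183). I'll zoom in to get exact corners.

```bash
python3 - <<'E'
import cv2,numpy as np
t=cv2.imread("pics/top0.png");s=cv2.imread("pics/side0.png")
def c(im,x0,y0,w,h,k): return cv2.resize(im[y0:y0+h,x0:x0+w],None,fx=k,fy=k,interpolation=cv2.INTER_CUBIC)
o=np.zeros((600,800,3),np.uint8)
def put(a,x,y): o[y:y+a.shape[0],x:x+a.shape[1]]=a
put(c(t,95,195,160,112,4),0,0)          # 640x448
put(c(s,355,160,55,70,2),645,0)
cv2.imwrite("pics/c1.png",o[:450])
o[:]=0
put(c(t,415,265,65,65,6),0,0)   #390
put(c(s,355,160,55,70,6),400,0)  #330x420
cv2.imwrite("pics/c2.png",o[:420])
o2=c(s,220,255,150,200,3); cv2.imwrite("pics/c3.png",o2)
E
```

```text
(no output)
```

View pics/c1.png

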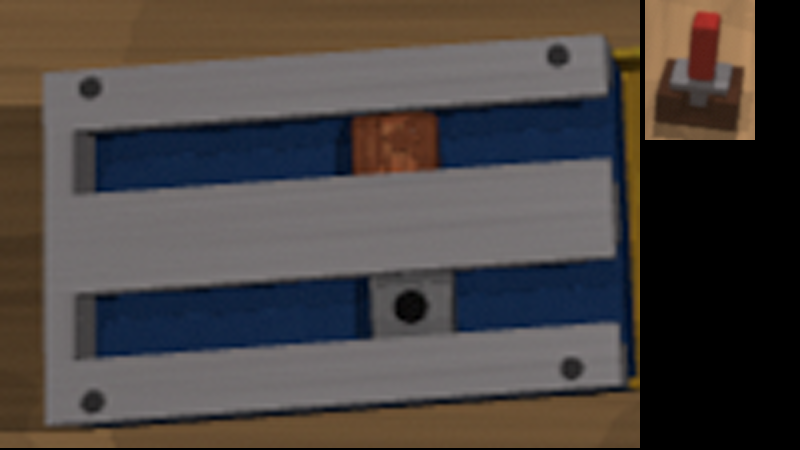

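View pics/c2.png

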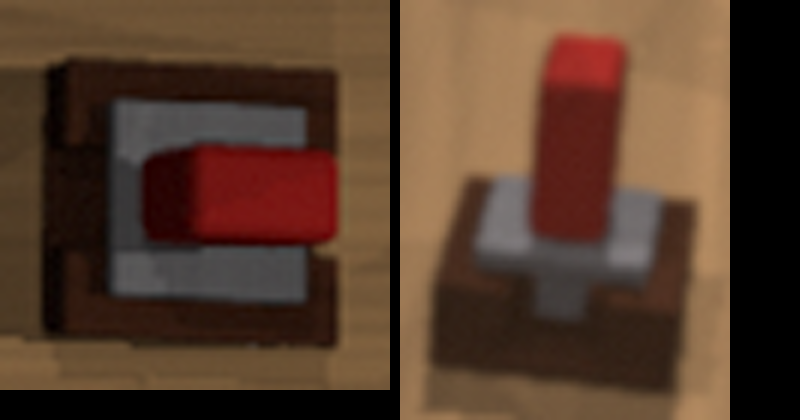

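View pics/c3.png

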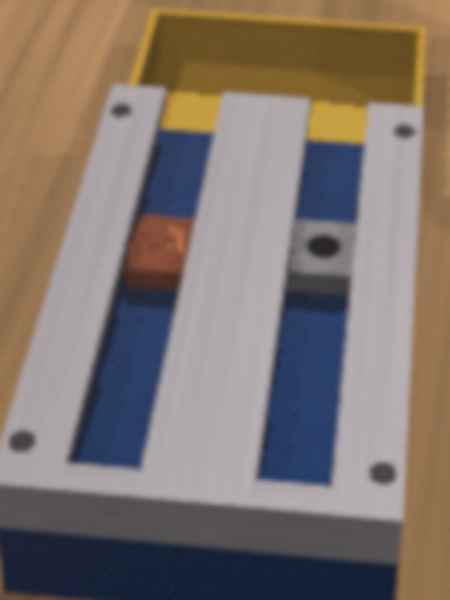

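Crop 1 shows the plate top corners, slot ends, chip (353–438, 115–172) and nut. Crop 2 shows the handle top (195–335, 145–242) and the flange. Crop 3 shows the same plate corners from the side view. Next I fit the poses from both views, leaving the heights free.

```bash
cat > h.py <<'E'
import numpy as np
from scipy.optimize import least_squares
from cell import viewer
M={n:viewer.camera_model(n) for n in("side","top")}
def proj(n,P):
    T=M[n]["cam_to_world"]; c=(np.atleast_2d(P)-T[:3,3])@T[:3,:3]
    c=c*[1,-1,-1]; u=c@M[n]["intrinsics"].T; return u[:,:2]/u[:,2:]
def uncrop(p,k,x0,y0): return (np.array(p,float)+.5)/k-.5+[x0,y0]
def W(p,L):
    x,y,z,a=p; c,s=np.cos(a),np.sin(a); return np.array(L,float)*1e-3@np.array([[c,-s,0],[s,c,0],[0,0,1]]).T+[x,y,z]
def fit(obs,p0):
    f=lambda p:np.concatenate([(proj(n,W(p,L))-px).ravel() for n,L,px in obs])
    r=least_squares(f,p0,loss="soft_l1"); return r.x,f(r.x).reshape(-1,2)
def ray(n,px,z):
    T=M[n]["cam_to_world"]; v=np.linalg.inv(M[n]["intrinsics"])@[*px,1]; d=T[:3,:3]@(v*[1,-1,-1]); o=T[:3,3]
    return o+d*(z-o[2])/d[2]
def toplate(p,P): 
    c,s=np.cos(p[3]),np.sin(p[3]); return np.array([[c,s,0],[-s,c,0],[0,0,1]])@(np.array(P)-p[:3])*1e3
E
python3 - <<'E'
from h import *
np.set_printoptions(precision=4,suppress=True)
L=[[-120,75,64],[120,75,64],[120,-75,64],[-120,-75,64],[-108,49,64],[-108,21,64],[-108,-21,64],[-108,-49,64]]
t=uncrop([(43,73),(604,36),(628,386),(45,426),(75,130),(75,193),(75,293),(75,360)],4,95,195)
s=uncrop([(0,485),(113,85),(424,105),(402,522),(70,462),(142,467),(258,478),(331,484)],3,220,255)
p,e=fit([("top",L,t),("side",L,s)],[.4,.1,0,-1.57]);print("plate",p,e.tolist())
for nm,o in(("top",("top",L,t)),("side",("side",L,s))): print(nm,fit([o],[.4,.1,0,-1.57])[0])
for nm,a,b in(("chip",(353,143),(438,143)),("nut",(371,305),(454,305))):
    for q in(a,b): print(nm,toplate(p,ray("top",uncrop(q,4,95,195),.052+p[2])))
for nm,q in(("chip",(124,250)),("chip c",(158,238)),("nut",(322,245))): print("side",nm,toplate(p,ray("side",uncrop(q,3,220,255),.052+p[2])))
H=[[-21,13,86],[21,13,86],[21,-13,86],[-21,-13,86]];F=[[-28,28,28],[28,28,28],[28,-28,28],[-28,-28,28]]
ht=uncrop([(195,145),(336,149),(336,242),(197,243)],6,415,265); ft=uncrop([(112,100),(306,107),(306,302),(110,298)],6,415,265)
hs=uncrop([(148,80),(156,37),(228,39),(220,86)],6,355,160); fs=uncrop([(75,245),(95,177),(262,190),(243,270)],6,355,160)
q,e=fit([("top",H,ht),("top",F,ft),("side",H,hs),("side",F,fs)],[.35,-.3,.012,-1.57]);print("scr",q,e.tolist())
E
```

```text
plate [ 0.5109  0.1402 -0.0028 -1.5021] [[0.6871919510748228, 0.8318733236284572], [-0.14969393195715952, 0.40792552679857863], [-1.7741045855122195, 0.06252966935414861], [0.6937180107829874, 0.282534493474202], [-0.20291253109036234, 0.9514843681027685], [-0.07371962091565365, 1.3564512219087987], [0.12256315534810369, 0.9006908417610475], [0.25511071137755437, 0.7251404095633802], [-3.8187273639218517, -1.1694056357195564], [-0.0923454881442467, -0.4701244348365776], [-0.4985644411590897, 0.34113248638846017], [0.10079464407618843, -0.9681286611233304], [-1.272997363012621, -0.14504999096692472], [-0.1697243986922672, 0.43912541883639733], [-0.8592359395771609, 0.17761547508939657], [0.34294732459886745, 0.4672139383561671]]
top [ 0.5111  0.1379  0.0038 -1.5047]
side [ 0.5108  0.1377 -0.0057 -1.5006]
chip [ 7.8438 38.8058 52.    ]
chip [44.6199 36.1917 52.    ]
nut [ 13.4564 -32.1388  52.    ]
nut [ 48.9135 -34.6592  52.    ]
side chip [18.1618 51.1858 52.    ]
side chip c [27.4048 37.7463 52.    ]
side nut [ 31.1989 -34.3332  52.    ]
scr [ 0.4324 -0.3259  0.0074 -1.6066] [[-1.3622783617399818, -0.15237178112255378], [1.1533265856624553, 0.056079806994318915], [1.394723087081445, 0.7909280393610629], [-1.58522898782644, -0.25967189443190364], [-0.14007971709554567, 0.3045357818422758], [-0.160991273857519, 0.22257809204990053], [0.2617522107634045, 0.39655723066510973], [0.2878483277265218, -0.04357697712623576], [-1.9971384863496269, 0.5224613628722068], [-0.9843956485273111, -1.4851288991577576], [0.36438930180918305, -0.49094194392262125], [-0.20935906509481583, 0.9316370661400697], [-0.20425299284124776, 0.9018093230778277], [-0.08894845980671562, -0.7224426302325924], [-0.15296483899464874, 0.07644873498915672], [0.7523449349947668, -0.05912203969333518]]
```

```bash
python3 - <<'E'
from h import *
np.set_printoptions(precision=4,suppress=True)
L=[[120,75,64],[120,-75,64],[-120,-75,64],[-108,49,64],[-108,21,64],[-108,-21,64],[-108,-49,64]]
t=uncrop([(604,36),(628,386),(45,426),(75,130),(75,193),(75,293),(75,360)],4,95,195)
s=uncrop([(113,85),(424,105),(402,522),(70,462),(142,467),(258,478),(331,484)],3,220,255)
print("plate free z",fit([("top",L,t),("side",L,s)],[.4,.1,0,-1.57])[0])
for k in("top","side"):
    f=lambda p:(proj(k,W([p[0],p[1],0,p[2]],L))-(t if k=="top" else s)).ravel(); print(k,"z=0",least_squares(f,[.5,.14,-1.5],loss="soft_l1").x)
f=lambda p:np.concatenate([(proj(k,W([p[0],p[1],0,p[2]],L))-o).ravel() for k,o in(("top",t),("side",s))])
p=least_squares(f,[.5,.14,-1.5],loss="soft_l1").x; P=[p[0],p[1],0,p[2]];print("plate",P)
for nm,q in(("chip",(353,143)),("chip",(438,143))): print(toplate(P,ray("top",uncrop(q,4,95,195),.052)))
F=[[-28,28,28],[28,28,28],[28,-28,28],[-28,-28,28]];H=[[0,0,86]]
ft=uncrop([(112,100),(306,107),(306,302),(110,298)],6,415,265);fs=uncrop([(75,245),(95,177),(262,190),(243,270)],6,355,160)
ht=uncrop([(195,145),(336,149),(336,242),(197,243)],6,415,265).mean(0)[None];hs=uncrop([(148,80),(156,37),(228,39),(220,86)],6,355,160).mean(0)[None]
for lab,o in(("flange",[("top",F,ft),("side",F,fs)]),("handletop",[("top",H,ht),("side",H,hs)]),("top",[("top",F,ft),("top",H,ht)])): print(lab,fit(o,[.43,-.32,.012,-1.6])[0])
E
```

```text
plate free z [ 0.5109  0.14   -0.0028 -1.5035]
top z=0 [ 0.5115  0.1391 -1.506 ]
side z=0 [ 0.51    0.1425 -1.5028]
plate [np.float64(0.5106614410691673), np.float64(0.14087818270085714), 0, np.float64(-1.5039204279872727)]
[ 9.2271 38.4383 52.    ]
[45.8872 35.8987 52.    ]
flange [ 0.4327 -0.3258  0.0076 -1.6143]
handletop [ 0.432  -0.3262  0.007  -1.6   ]
top [ 0.4327 -0.3254  0.0093 -1.6104]
```

Request:
move_arm --rows '[-1, 0, 0, 0, -0.176, -1, 0, 0, 0, -0.176, -1, 0, 0, 0, -0.176, -1, 0, 0, 0, -0.176, -1, 0, 0, 0, -0.176, -1, 0, 0, 0, -0.176, -1, 0, 0, 0, -0.176, -1, 0, 0, 0, 0]'

```text
time: 1.1
eef_pos: [0.1555, -0.5012, 0.2309]
orientation: [[0.04, 0.999, -0.0], [0.999, -0.04, 0.001], [0.001, -0.0, -1.0]]
contact_force: [0.4, -0.5, 0.1]
opening: 1.004
grasp_force: 0.0
```

Request:
move_arm --rows '[-1, 2.67, 3.86, 0, 0, -1, 2.67, 3.86, 0, 0, -1, 2.67, 3.86, 0, 0, -1, 2.67, 3.86, 0, 0, -1, 2.67, 3.86, 0, 0, -1, 2.67, 3.86, 0, 0, -1, 2.67, 3.86, 0, 0, -1, 0, 0, 0, 0, -1, 0, 0, 0, 0]'

```text
time: 2.22
eef_pos: [0.4324, -0.3248, 0.231]
orientation: [[0.039, 0.999, -0.001], [0.999, -0.039, 0.0], [0.0, -0.001, -1.0]]
contact_force: [-0.1, -1.0, 0.2]
opening: 1.001
grasp_force: 0.0
```

Request:
move_arm --rows '[-1, 0, 0, 4, 0, -1, 0, 0, 4, 0, -1, 0, 0, 4, 0, -1, 0, 0, 3, 0, -1, 0, 0, 1.5, 0, -1, 0, 0, 0.9, 0, -1, 0, 0, 0, 0, -1, 0, 0, 0, 0]'

```text
time: 3.22
eef_pos: [0.4332, -0.3254, 0.0584]
orientation: [[0.038, 0.999, 0.001], [0.999, -0.038, -0.001], [-0.001, 0.001, -1.0]]
contact_force: [1.1, -0.1, 0.8]
opening: 1.001
grasp_force: 0.0
```

```bash
python3 - <<'E'
from cell import state,viewer
import cv2,numpy as np
t=viewer.grab_frame("top")[:,:,::-1];s=viewer.grab_frame("side")[:,:,::-1]
a=cv2.resize(t[230:350,380:500],(400,400));b=cv2.resize(s[110:240,330:460],(400,400))
cv2.imwrite("pics/g1.png",np.hstack([a,b]))
E
```

```text
(no output)
```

View pics/g1.png

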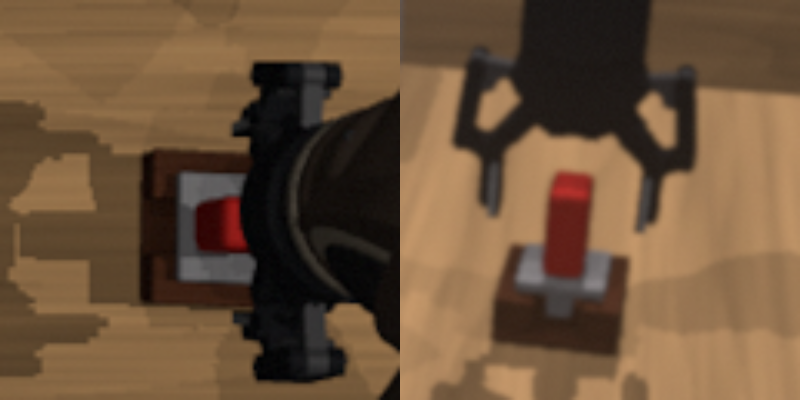

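The picture shows the fingers straddling the handle: tips at (490,215) and (640,230), handle at (570,220). They are at the right depth, so I close the gripper.

Request:
move_arm --rows '[1, 0, 0, 0, 0, 1, 0, 0, 0, 0, 1, 0, 0, 0, 0, 1, 0, 0, 0, 0, 1, 0, 0, 0, 0, 1, 0, 0, 0, 0, 1, 0, 0, 0, 0, 1, 0, 0, 0, 0]'

```text
time: 4.32
eef_pos: [0.4327, -0.325, 0.0574]
orientation: [[0.038, 0.999, 0.0], [0.999, -0.038, -0.0], [-0.0, 0.0, -1.0]]
contact_force: [0.2, 1.0, 2.7]
opening: 0.297
grasp_force: 59.4
```

Request:
move_arm --rows '[1, 0, 0, -0.5, 0, 1, 0, 0, -1.5, 0, 1, 0, 0, -3, 0, 1, 0, 0, -4, 0, 1, 0, 0, -4, 0, 1, 0, 0, 0, 0, 1, 0, 0, 0, 0]'

```text
time: 5.2
eef_pos: [0.4325, -0.3248, 0.187]
orientation: [[0.038, 0.999, -0.0], [0.999, -0.038, 0.0], [0.0, -0.0, -1.0]]
contact_force: [-0.6, -0.3, -2.8]
opening: 0.297
grasp_force: 59.4
```

```bash
python3 - <<'E'
from cell import state,viewer
import cv2,numpy as np
t=viewer.grab_frame("top")[:,:,::-1];s=viewer.grab_frame("side")[:,:,::-1]
cv2.imwrite("pics/t2.png",t);cv2.imwrite("pics/s2.png",s)
a=cv2.resize(t[220:360,370:510],(400,400));b=cv2.resize(s[60:220,300:460],(400,400))
cv2.imwrite("pics/g2.png",np.hstack([a,b]));print(state()["eef_pos"])
E
```

```text
[ 0.43198284 -0.32439961  0.18590064]
```

View pics/g2.png

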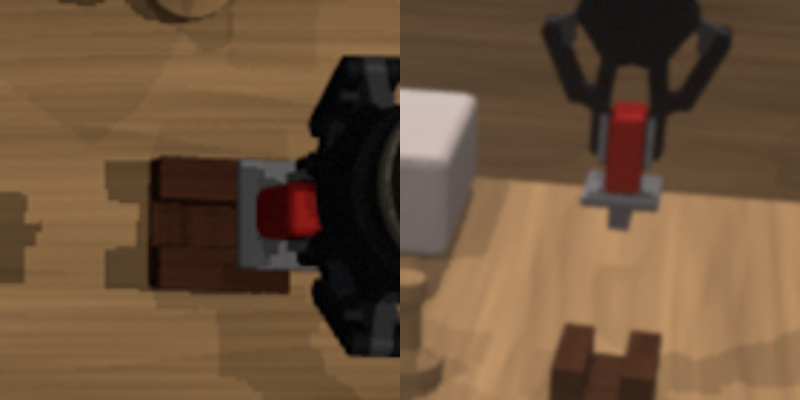

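The scraper is lifted cleanly and hangs upright in the grip, and the rest is empty. I carry it to above slot y=+35 at plate x≈-45.

Request:
move_arm --rows '[1, 0, 0, 0, -0.105, 1, 2.5, 0.7, 0, 0, 1, 5, 1.43, 0, 0, 1, 5, 1.43, 0, 0, 1, 5, 1.43, 0, 0, 1, 5, 1.43, 0, 0, 1, 5, 1.43, 0, 0, 1, 5, 1.43, 0, 0, 1, 5, 1.43, 0, 0, 1, 5, 1.43, 0, 0, 1, 5, 1.43, 0, 0, 1, 2.85, 0.86, 0, 0]'

```text
time: 6.8
eef_pos: [0.5424, 0.1894, 0.1855]
orientation: [[-0.069, 0.998, -0.003], [0.998, 0.069, -0.001], [-0.0, -0.003, -1.0]]
contact_force: [0.5, -0.4, -1.7]
opening: 0.301
grasp_force: 59.3
```

Request:
move_arm --rows '[1, 0, 0, 0, 0, 1, 0, 0, 0, 0, 1, 0, 0, 2.5, 0, 1, 0, 0, 2.5, 0, 1, 0, 0, 0, 0, 1, 0, 0, 0, 0]'

```text
time: 7.55
eef_pos: [0.5431, 0.1864, 0.1382]
orientation: [[-0.066, 0.998, 0.001], [0.998, 0.066, 0.0], [0.0, 0.001, -1.0]]
contact_force: [0.2, -0.9, -1.9]
opening: 0.3
grasp_force: 59.3
```

```bash
python3 - <<'E'
from cell import state,viewer
import cv2,numpy as np
t=viewer.grab_frame("top")[:,:,::-1];s=viewer.grab_frame("side")[:,:,::-1]
a=cv2.resize(t[180:320,90:260],None,fx=2.35,fy=2.35,interpolation=2);b=cv2.resize(s[210:460,210:380],(400,588),interpolation=2)
o=np.zeros((588,800,3),np.uint8);o[:a.shape[0],:a.shape[1]]=a;o[:,400:]=b
cv2.imwrite("pics/g3.png",o);cv2.imwrite("pics/s3.png",s);print(state()["eef_pos"])
E
```

```text
[0.54356731 0.18692054 0.1386564 ]
```

View pics/g3.png

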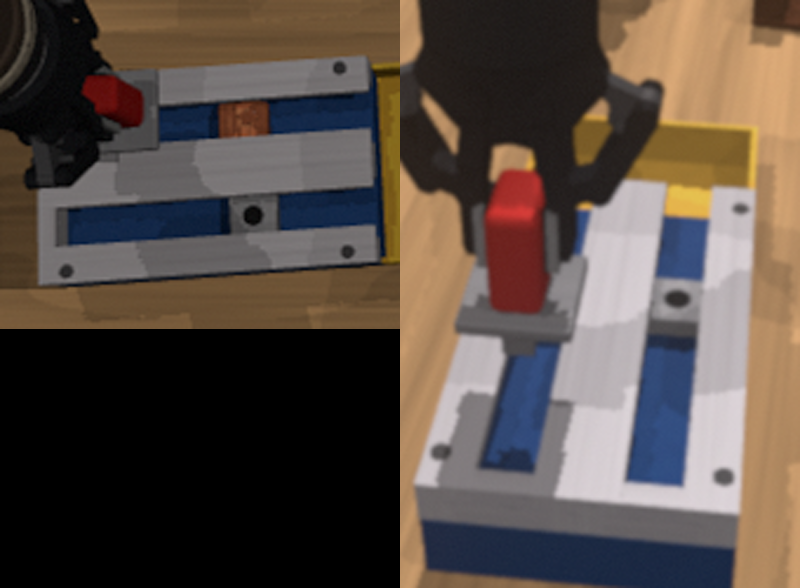

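The picture shows the scraper hovering over the chip's slot. Its flange's front edge in the top crop is at (157, 70–150). I compare that with the prediction before lowering.

```bash
python3 - <<'E'
from h import *
np.set_printoptions(precision=1,suppress=True)
p=[.5434,.1868,.0932,-1.5046]
F=[[28,28,28],[28,-28,28],[-28,28,20],[-28,-28,20],[-28,28,28],[-28,-28,28]]
print("pred top",proj("top",W(p,F))[:2],"obs",[[156.8,209.8],[156.8,243.8]])
print("pred side",proj("side",W(p,F)))
P=[.511,.140,0,-1.504]
print("plate slot ends side",proj("side",W(P,[[-108,49,64],[-108,21,64]])),"obs",(210+80/2.353,210+468/2.353),(210+136/2.353,210+473/2.353))
print("plate slot top x=0",proj("top",W(P,[[0,49,64],[0,21,64]])))
E
```

```text
pred top [[155.6 208.7]
 [156.3 243.2]] obs [[156.8, 209.8], [156.8, 243.8]]
pred side [[243.  311.8]
 [289.9 315.5]
 [232.7 350. ]
 [282.8 354.2]
 [232.3 344.7]
 [282.7 348.9]]
plate slot ends side [[241.3 406.6]
 [266.5 408.9]] obs (243.99915002124948, 408.89502762430936) (267.79855503612407, 411.01997450063743)
plate slot top x=0 [[176.  223.3]
 [176.4 239.5]]
```

Request:
move_arm --rows '[1, 0, 0, 1.5, 0, 1, 0, 0, 1, 0, 1, 0, 0, 0.6, 0, 1, 0, 0, 0.6, 0, 1, 0, 0, 0, 0]'

```text
time: 8.28
eef_pos: [0.5426, 0.1871, 0.0997]
orientation: [[-0.067, 0.998, -0.001], [0.998, 0.067, -0.0], [-0.0, -0.001, -1.0]]
contact_force: [-0.3, 0.0, -1.9]
opening: 0.293
grasp_force: 59.3
```

Request:
move_arm --rows '[1, 0, 0, 0.5, 0, 1, 0, 0, 0.5, 0, 1, 0, 0, 0, 0, 1, 0, 0, 0, 0]'

```text
time: 8.78
eef_pos: [0.5429, 0.1871, 0.0903]
orientation: [[-0.067, 0.998, -0.0], [0.998, 0.067, -0.0], [-0.0, -0.0, -1.0]]
contact_force: [-0.5, -0.4, -2.2]
opening: 0.296
grasp_force: 59.4
```

Request:
move_arm --rows '[1, -1, 0, 0, 0, 1, -1, 0, 0, 0, 1, -1, 0, 0, 0, 1, -1, 0, 0, 0, 1, -1, 0, 0, 0, 1, -1, 0, 0, 0, 1, -1, 0, 0, 0, 1, -1, 0, 0, 0]'

```text
time: 9.78
eef_pos: [0.5483, 0.1067, 0.0903]
orientation: [[-0.067, 0.998, 0.0], [0.998, 0.067, 0.0], [0.0, 0.0, -1.0]]
contact_force: [0.4, 0.8, -2.2]
opening: 0.297
grasp_force: 59.4
```

Request:
move_arm --rows '[1, -1, 0, 0, 0, 1, -1, 0, 0, 0, 1, -1, 0, 0, 0, 1, -1, 0, 0, 0, 1, -1, 0, 0, 0, 1, -1, 0, 0, 0, 1, -1, 0, 0, 0, 1, 0, 0, 0, 0, 1, 0, 0, 0, 0]'

```text
time: 10.9
eef_pos: [0.5529, 0.0375, 0.0902]
orientation: [[-0.067, 0.998, -0.0], [0.998, 0.067, 0.0], [0.0, -0.0, -1.0]]
contact_force: [0.3, -0.2, -2.5]
opening: 0.299
grasp_force: 59.4
```

```bash
python3 - <<'E'
from cell import state,viewer
import cv2,numpy as np
t=viewer.grab_frame("top")[:,:,::-1];s=viewer.grab_frame("side")[:,:,::-1]
a=cv2.resize(t[180:320,160:330],None,fx=2.35,fy=2.35,interpolation=2);b=cv2.resize(s[210:460,210:380],(400,588),interpolation=2)
o=np.zeros((588,800,3),np.uint8);o[:a.shape[0],:a.shape[1]]=a;o[:,400:]=b
cv2.imwrite("pics/g4.png",o);print(state()["eef_pos"])
E
```

```text
[0.55292741 0.03768623 0.09027716]
```

View pics/g4.png

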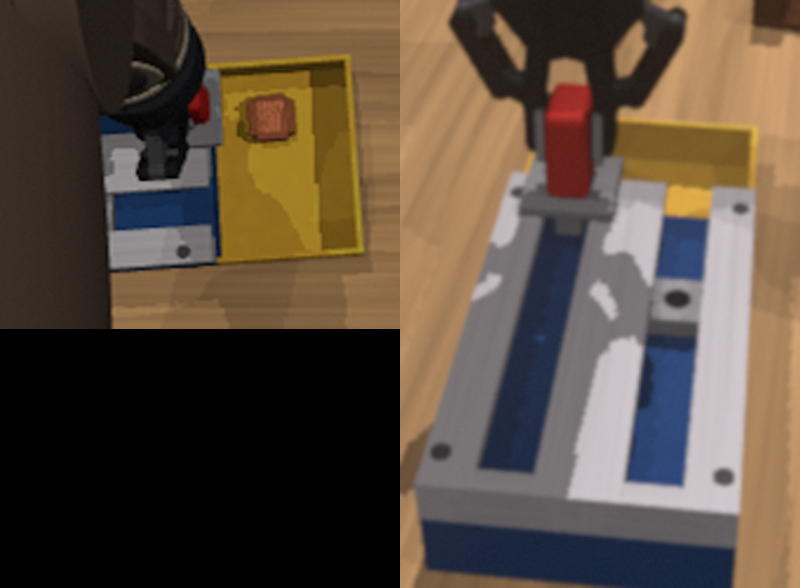

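The chip lies flat in the yellow tray at crop (270,118), and the T-nut hasn't moved. I back the scraper off 3 cm, seat it and release.

Request:
move_arm --rows '[1, 1, 0, 0, 0, 1, 1, 0, 0, 0, 1, 1, 0, 0, 0, 1, 0, 0, 0.1, 0, 1, 0, 0, 0, 0, 1, 0, 0, 0, 0, -1, 0, 0, 0, 0, -1, 0, 0, 0, 0, -1, 0, 0, 0, 0, -1, 0, 0, 0, 0, -1, 0, 0, 0, 0, -1, 0, 0, 0, 0]'

```text
time: 12.5
eef_pos: [0.5509, 0.0674, 0.0893]
orientation: [[-0.067, 0.998, -0.0], [0.998, 0.067, 0.0], [0.0, -0.0, -1.0]]
contact_force: [-0.6, 0.1, -0.9]
opening: 1.001
grasp_force: 0.0
```

Request:
move_arm --rows '[-1, 0, 0, -0.5, 0, -1, 0, 0, -1.5, 0, -1, 0, 0, -3, 0, -1, 0, 0, -4, 0, -1, 0, 0, -4, 0, -1, 0, 0, -3, 0, -1, 0, 0, 0, 0, -1, 0, 0, 0, 0]'

```text
time: 13.5
eef_pos: [0.5509, 0.0674, 0.2494]
orientation: [[-0.067, 0.998, 0.0], [0.998, 0.067, 0.0], [0.0, 0.0, -1.0]]
contact_force: [0.2, -0.3, -0.5]
opening: 0.998
grasp_force: 0.0
```

```bash
python3 - <<'E'
from cell import state,viewer
import cv2,numpy as np
t=viewer.grab_frame("top")[:,:,::-1];s=viewer.grab_frame("side")[:,:,::-1]
a=cv2.resize(t[180:320,160:330],None,fx=2.35,fy=2.35,interpolation=2);b=cv2.resize(s[210:460,210:380],(400,588),interpolation=2)
o=np.zeros((588,800,3),np.uint8);o[:a.shape[0],:a.shape[1]]=a;o[:,400:]=b
cv2.imwrite("pics/g5.png",o);print(state()["eef_pos"])
E
```

```text
[0.55047454 0.06730837 0.24837289]
```

View pics/g5.png

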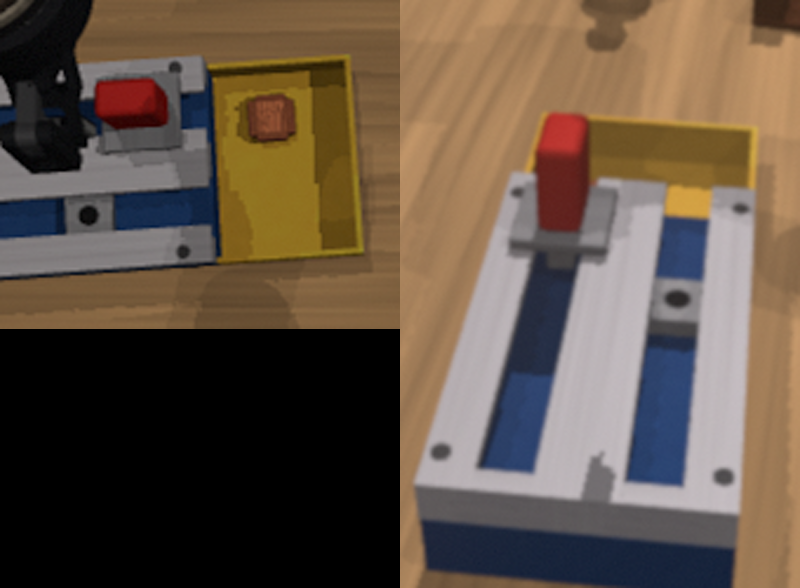

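The scraper stands upright, seated in the slot and clear of the gripper. The chip is in the tray and the T-nut is unmoved.

```bash
python3 -c "
from cell import job; print(job.job_done())"
```

```text
the job is handed in; nothing more can be done
None
```

The job is handed in: the chip is in the yellow tray, the T-nut hasn't moved, and the scraper stands released and upright with its tongue in the slot; no verdict was returned.

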